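Press two freshly glued straw panels under boards and weights

ROBOT

A 6-joint arm with a two-finger parallel gripper is mounted at the origin on a cart in front of the work surface, level with it; the furniture and walls round the work are solid. World frame = base frame: x ahead of the robot, y to its left, z up, the work surface at z = 0. Lengths are in m, angles in rad, forces in N, time in s.
With the tool pointing down it reaches from about 0.35 to 0.975 m from the base axis. Payload 4.9 kg.
Tool frame: the origin (TCP) lies on the centre line of the jaws, within the pads' length; the fingertips stand ctrl.nose_length ahead of it and the grasp point (between the pads) lies 2 mm behind it (ctrl.nose_length is the distance from the TCP to the fingertips, in m); z points along the fingers, y is the direction in which the jaws open and shut (so a half turn about z gives the same grasp; the last joint's range is limited). The gripper opens to 85 mm and grips with 20 to 120 N. Pads are 22 mm wide; open, the fingers measure 114 mm over their backs; the gripper's body (76 mm by 85 mm) begins 54 mm behind the grasp point. The pads swing forward as they close: fully open they stand 13 mm farther back than shut.
Start: joints at [1.005, 0.053, 1.613, -0, 1.476, -0.119], TCP at [0.27, 0.564, 0.248] pointing down, gripper open.
Joint ranges: [-3.01, 3.01], [-1.01, 2.22], [0.06, 2.58], [-1.02, 4.17], [0.09, 2.62], [-3.14, 3.14]. Speed limits (rad/s): [2.57, 2.57, 3.14, 3.14, 3.14, 3.14].

INTERFACE

Orientations are given as a rotation vector (axis times angle).
In Python, from station import sensors, get_image, order, ctrl gives the robot as it stands.
- The arm moves only by the tool move_arm, never from a script. Its argument "increments" is a list of rows, each a list of 5 numbers: the shift along the tool's x, y, z in cm, then the turn about the tool's z in degrees, then the finger opening in cm, from 0 to 8.54. In form: [[dx, dy, dz, twist, gripper], ...]. A call has 1 to 5 rows; each row is the pose to reach, as a shift and turn from the pose commanded when the call began, along the tool's axes at that moment; what a row does not reach only later rows make up. A row lasts 1/8 s, in which the tool goes at most 62.5 mm and 10.7 degrees, less where a joint would pass 70% of its speed; a pose out of reach is approached as far as the arm can. A call with a gripper value outside its range is refused whole. The fingers move at their own pace and stop on an object; "newtons" is the grip in N (left out, the last holds). Time passes only in rows, so rows that repeat a pose let the fingers close. It gives the time, the measured TCP pose, the force and the opening at its end, in the units of the state.
- sensors.get_obs(): the state, without advancing time (a new reading comes with each control period).
- get_image(name): name is "scene" or "top"; returns a dict with "image" (420x560x3 uint8, red, green, blue), "K" (3x3 intrinsics, pixels), "R" (3x3) and "t" (3): a world point X has camera coordinates R X + t. Camera axes: x right, y down, z forward; pixel columns grow to the right and rows downward; lengths in m; the calibration is good to about 2 mm. A picture is of the moment at which its call begins. There is no depth.
- order.finish_job(): hands the job in, once; it reports no verdict.
The state is a dict: "t": time; "q": joint angles; "dq": joint speeds; "effort": joint torques, N m; "tool_pos": TCP position; "tool_rot": TCP orientation; "contact_force": force on the tool from outside, world axes, zero at the start; "wrist_torque": the same for the moment, N m; "opening": finger opening in m.
Only numpy, scipy, OpenCV 4.12 (cv2) and the standard library are available. Lean on these libraries where they do the work, as an engineer would, in place of code of your own. Each camera call takes 0.05 s, during which the arm holds its last target.

TASK

The two straw-faced panels, one long and one round, have just been glued and must be pressed. On each, lay the plywood pressing board of its own shape, centred and (for the long one) lined up with it, and then stand a weight in the middle of the board: the long grey block lying among them, lengthwise, on the long board and the brass weight, upright in any direction, on the round one. No weight may ever touch a straw panel itself, and the square pressing board is not needed: leave it where it lies.

Things in the scene. Friction and masses are not known exactly. Their poses are not given: they have to be found in the camera images.
- long_panel_top (a point): Long glued panel, fixed to the table: dark board 84 x 220 mm, 8 mm thick, with a face of straw strips in two rows of mixed yellow and brown. The point is the centre of its upper face, 8 mm above the table; its y axis runs along the 220 mm length, z up.
- round_panel_top (a point): Round glued panel, fixed to the table: dark disc of 100 mm diameter, 8 mm thick, with a star of straw rays on its face. The point is the centre of its upper face, 8 mm above the table; z up.
- long_board_mid (a point): Long pressing board, loose, 0.17 kg: plain pale plywood with a cork underside, 64 x 200 x 20 mm, lying flat on the table cork down. The point is its centre, 10 mm above its underside; x is across the 64 mm width (grasp this way), y along the 200 mm length, z up.
- round_board_mid (a point): Round pressing board, loose, 0.07 kg: plain pale plywood disc with a cork underside, 66 mm diameter, 20 mm thick, lying flat on the table cork down. The point is its centre, 10 mm above its underside; z up.
- square_board_mid (a point): Square pressing board, loose, not needed and to be left alone: plain pale plywood with a cork underside, 66 x 66 x 20 mm. The point is its centre, 10 mm above its underside; z up.
- grey_block_mid (a point): Long grey abrasive block used as a weight, loose, 0.62 kg: 58 x 200 x 50 mm, lying near the panels in front of the robot (a like block far off at the right end of the bench is not meant). The point is its centre, 25 mm above its underside; x is across the 58 mm width (grasp this way), y along the 200 mm length, z up.
- brass_weight_mid (a point): Small brass-coloured weight, loose, 0.52 kg: a block 35 mm (x) x 60 mm (y) x 28 mm high, with a 16 mm wide knob on top that rises to 50 mm. The point is the centre of the block, 14 mm above its underside; grasp the block across its 35 mm width (along x), fingers either side of the knob, or the knob; z up.

How it is judged:
By the outcome, as a careful person would: the job done as asked, in the order asked, and still so for the second after the job is handed in, with the robot touching nothing.
It also fails if it takes over 115 s, if anything falls off the work surface, if the arm or the gripper's body presses on something with over 40 N, if the wrist force passes 120 N, or if a joint passes its speed limit or range.

## Working session

There is one attempt and no reset: what is moved stays moved. The work goes in short steps, Python scripts to look and compute and a tool call to move; the robot and the scene stay as the last step left them, time stands still between calls to the robot, and variables do not carry over. Pictures are saved under pics/ and viewed, and the job is handed in when it is done.

Besides the shell and the picture viewer there is one more tool, called by a JSON object that holds its "op" and its "data". move_arm: Moves the arm, as the interface text tells. Its arguments: {"type":"object","properties":{"increments":{"type":"array"},"newtons":{"type":"number"}},"required":["increments"]}

```bash
ls; mkdir -p pics; python3 - <<'E'
from station import sensors,get_image,ctrl
import cv2
print(ctrl.nose_length)
o=sensors.get_obs();print(o['t'],o['tool_pos'],o['tool_rot'],o['opening'],o['contact_force'])
for n in('scene','top'):
    d=get_image(n);cv2.imwrite(f'pics/{n}0.png',d['image'][...,::-1]);print(n,d['K'],d['R'],d['t'])
E
```

```text
pics
0.017
0.0 [0.26973307 0.56314436 0.24706968] [-6.95816574e-01 -3.06285328e+00  3.02516606e-03] 0.08533281878205567 [-0.92497708  0.50224105  0.23341201]
scene [[431.16840219   0.         273.1621406 ]
 [  0.         431.16840219 215.24280403]
 [  0.           0.           1.        ]] [[ 0.88129135 -0.47216875  0.01955055]
 [-0.34542644 -0.67185905 -0.6551992 ]
 [ 0.3224998   0.57066811 -0.75520314]] [-0.44170109  0.19689004  1.20156081]
top [[408.82963114   0.         278.79902698]
 [  0.         408.82963114 204.34808941]
 [  0.           0.           1.        ]] [[ 0.0143655  -0.9998897   0.00377199]
 [-0.98774905 -0.01477711 -0.15534942]
 [ 0.15538802 -0.00149411 -0.98785238]] [0.00651844 0.50635704 0.95615909]
```

View pics/scene0.png

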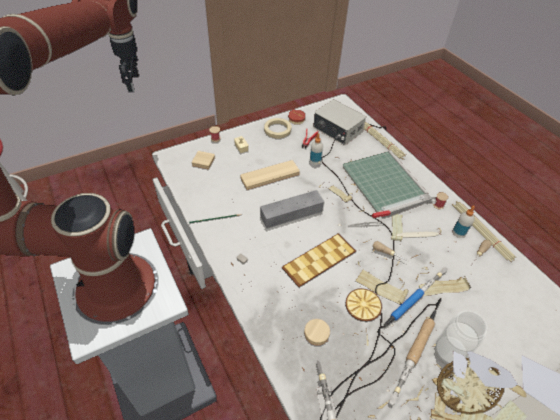

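View pics/top0.png

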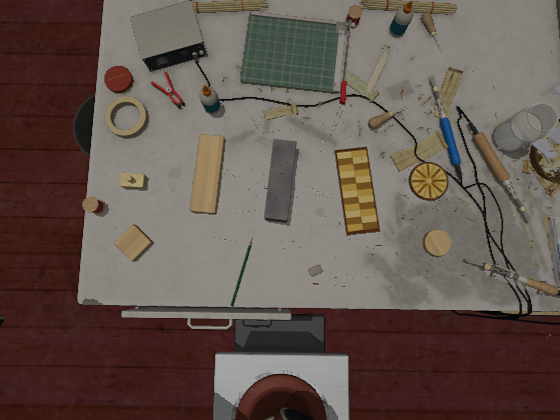

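The scene view shows the arm clear of the bench. In the top view:

| Object | Pixel (col, row) |
|---|---|
| Long board | (208,174) |
| Grey block | (281,181) |
| Long panel | (357,190) |
| Round panel | (429,181) |
| Round board | (437,243) |
| Brass weight | (131,181) |
| Square board | (133,243) |

I'll zoom in next.

```bash
python3 - <<'E'
import cv2
im=cv2.imread('pics/top0.png')
cv2.imwrite('pics/z1.png',cv2.resize(im[120:270,100:300],None,fx=4,fy=4,interpolation=cv2.INTER_CUBIC))
cv2.imwrite('pics/z2.png',cv2.resize(im[120:270,260:460],None,fx=4,fy=4,interpolation=cv2.INTER_CUBIC))
E
```

```text
(no output)
```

View pics/z1.png

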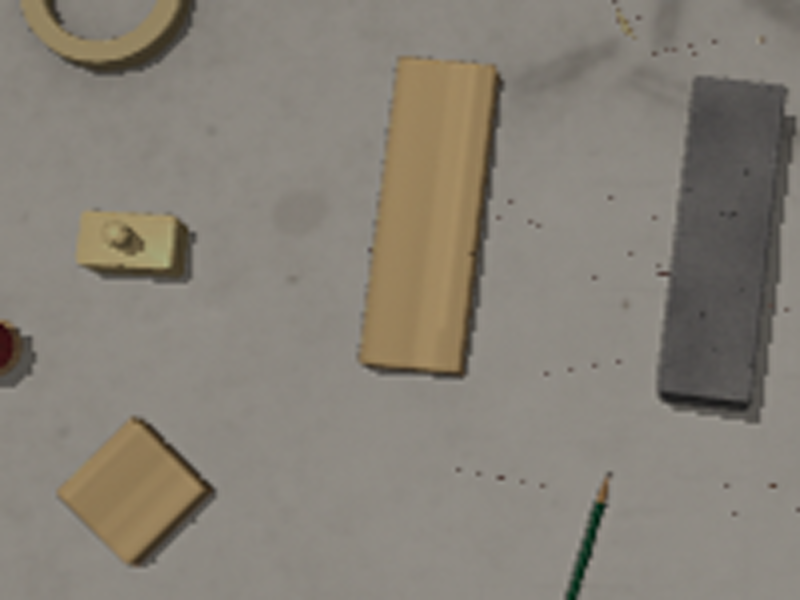

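View pics/z2.png

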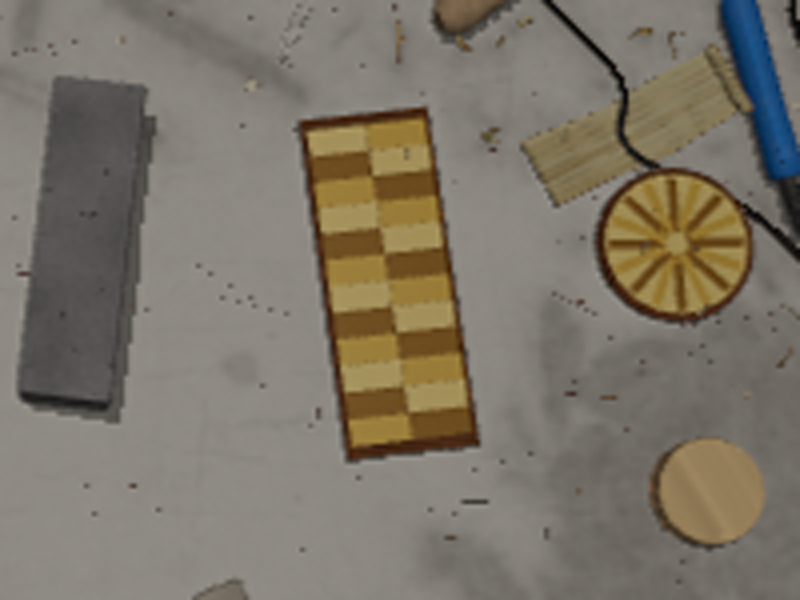

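```bash
cat > h.py <<'E'
import numpy as np,cv2
from scipy.optimize import least_squares
def proj(d,X):
    c=X@d['R'].T+d['t'];p=c@d['K'].T;return p[:,:2]/p[:,2:]
def back(d,uv,z):
    uv=np.atleast_2d(uv).astype(float);r=np.c_[uv,np.ones(len(uv))]@np.linalg.inv(d['K']).T@d['R']
    C=-d['R'].T@d['t'];return C+r*((z-C[2])/r[:,2])[:,None]
def box(x,y,a,w,l,z0,z1):
    c,s=np.cos(a),np.sin(a);P=[]
    for z in(z0,z1):
        for sx,sy in((-1,-1),(1,-1),(1,1),(-1,1)):
            X,Y=sx*w/2,sy*l/2;P.append((x+c*X-s*Y,y+s*X+c*Y,z))
    return np.array(P)
def disc(x,y,r,z0,z1):
    t=np.linspace(0,2*np.pi,48,endpoint=False);q=np.c_[x+r*np.cos(t),y+r*np.sin(t)]
    return np.vstack([np.c_[q,0*t+z0],np.c_[q,0*t+z1]])
def draw(im,d,P,s,off,col):
    p=(proj(d,P)-off+.5)*s-.5;n=len(P)//2
    for k in(p[:n],p[n:]): cv2.polylines(im,[np.round(k).astype(int)],True,col,1,cv2.LINE_AA)
def fitrect(W,w,l):
    # W 4 world corners order around; corners to match nearest
    m=W[:,:2].mean(0)
    e=(W[1]-W[0])[:2]
    best=None
    for a0 in np.arange(0,np.pi,np.pi/8):
        f=lambda p:np.array([np.min(np.linalg.norm(box(*p,w,l,0,0)[:4,:2]-q,axis=1)) for q in W[:,:2]])
        r=least_squares(f,[*m,a0]); 
        if best is None or r.cost<best.cost:best=r
    return best.x,np.sqrt(2*best.cost/4)
E
cat > m.py <<'E'
from station import get_image
from h import *
T=get_image('top');S=get_image('scene')
z1=lambda L:(np.array(L)+.5)/4-.5+[100,120]
z2=lambda L:(np.array(L)+.5)/4-.5+[260,120]
objs={}
for n,uv,zt,w,l in [
 ('lboard',z1([(399,58),(497,66),(463,366),(361,360)]),.02,.064,.2),
 ('block',z1([(696,76),(786,87),(750,403),(660,392)]),.05,.058,.2),
 ('square',z1([(135,417),(213,490),(134,561),(58,490)]),.02,.066,.066),
 ('lpanel',z2([(300,122),(427,108),(479,437),(348,451)]),.008,.084,.22),
 ('brass',z1([(82,211),(178,214),(174,270),(78,264)]),.028,.035,.06)]:
    p,e=fitrect(back(T,uv,zt),w,l);objs[n]=(p,w,l,zt);print(n,np.round(p,4),np.degrees(p[2]).round(2),'res',e.round(4))
for n,uv,zt,r in [('rpanel',z2([(676,243)]),.008,.05),('rboard',z2([(711,491)]),.02,.033)]:
    p=back(T,uv,zt)[0];objs[n]=(p[:2],r,zt);print(n,p[:2].round(4))
for d,nm,off,k,win in((T,'t1',(100,120),4,(200,150)),(T,'t2',(260,120),4,(200,150)),(S,'s',(180,110),3.2,(250,185))):
    im=d['image'][off[1]:off[1]+win[1],off[0]:off[0]+win[0],::-1]
    im=cv2.resize(im,None,fx=k,fy=k,interpolation=cv2.INTER_CUBIC)
    for n,o in objs.items():
        P=box(*o[0],o[1],o[2],0,o[3]) if len(o)==4 else disc(*o[0],o[1],0,o[2])
        draw(im,d,P,k,np.array(off),(255,0,255))
    cv2.imwrite(f'pics/{nm}_ov.png',im)
E
python3 m.py
```

```text
lboard [0.5884 0.1951 1.4977] 85.81 res 0.0028
block [0.5673 0.0109 1.4727] 84.38 res 0.0019
square [0.4109 0.3681 0.823 ] 47.15 res 0.0023
lpanel [ 0.5538 -0.1826  1.7032] 97.59 res 0.0034
brass [ 0.5649  0.3804 -0.0247] -1.42 res 0.0007
rpanel [ 0.5785 -0.3658]
rboard [ 0.4207 -0.3762]
```

View pics/t1_ov.png

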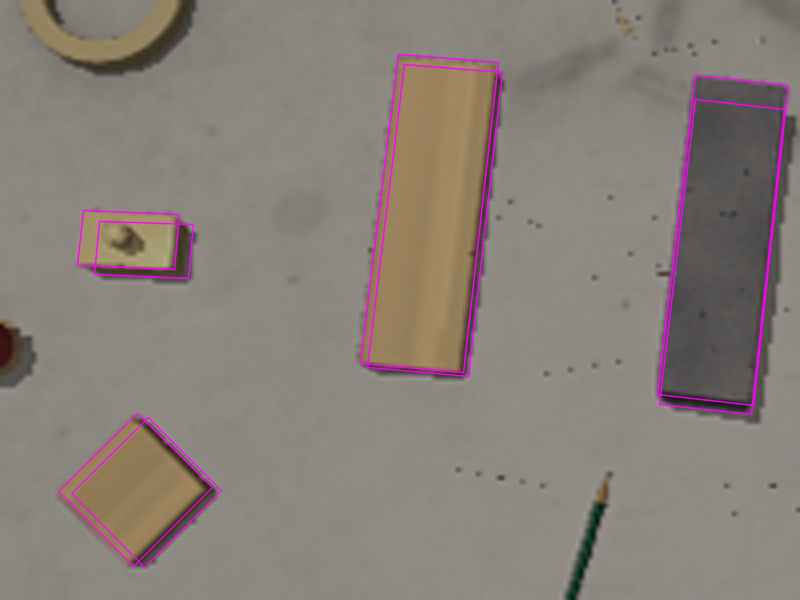

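View pics/t2_ov.png

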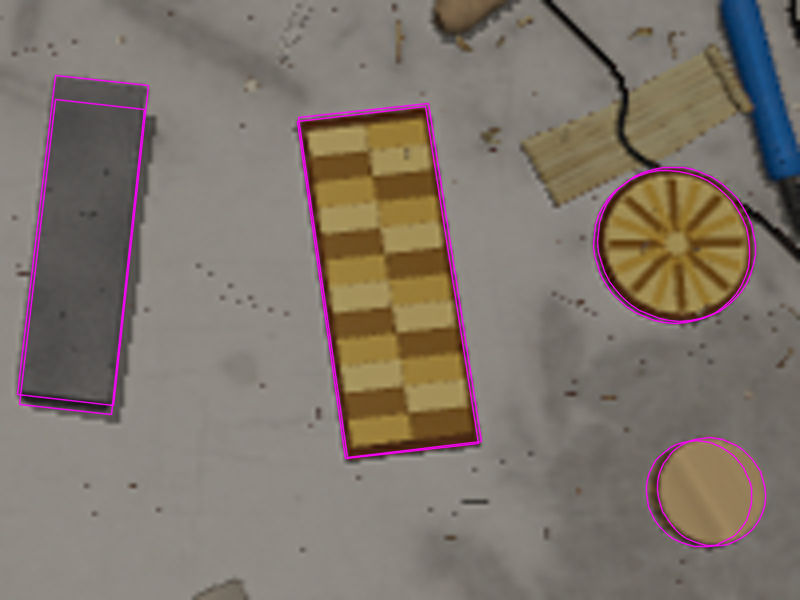

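View pics/s_ov.png

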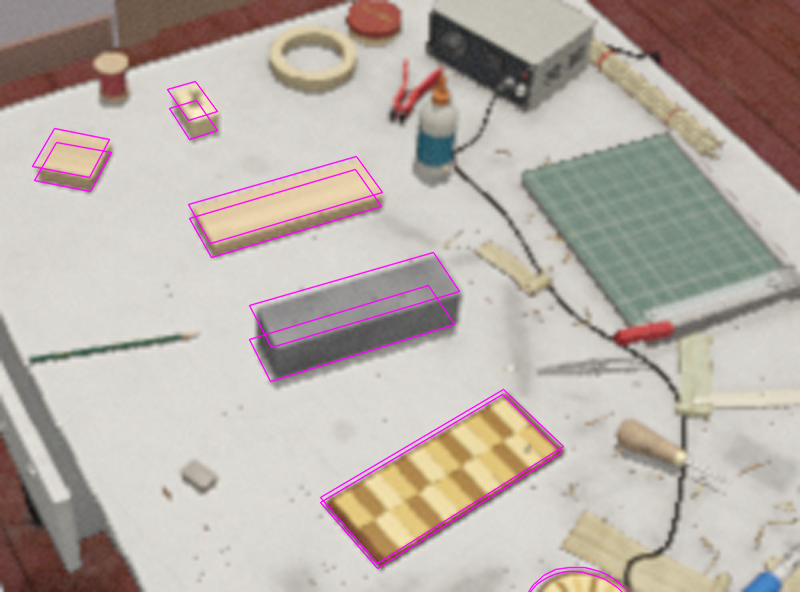

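Overlays fit well in the top view, and the scene view agrees within about 2 to 4 mm. I'll write a planner next.

```bash
cat > p.py <<'E'
import sys,numpy as np
from scipy.spatial.transform import Rotation as Ro
from station import sensors
o=sensors.get_obs();R=Ro.from_rotvec(o['tool_rot']).as_matrix();p=np.array(o['tool_pos'])
yaw=np.degrees(np.arctan2(R[1,1],R[0,1]))
print('t',round(o['t'],2),'pos',p.round(4),'yaw',yaw.round(2),'zaxis',R[:,2].round(3),'op',round(o['opening'],4),'F',np.round(o['contact_force'],1))
for a in sys.argv[1:]:
    x,y,z,g=map(float,a.split(','))
    d=R.T@(np.array([x,y,z])-p)*100
    tw=-(g-yaw);tw=(tw+90)%180-90
    print(a,'->',d.round(2),'twist',tw.round(1))
E
python3 p.py .5884,.1951,.12,85.8
```

```text
t 0.2 pos [0.2698 0.5633 0.2475] yaw 64.4 zaxis [-0.001 -0.001 -1.   ] op 0.0854 F [-0.1  0.3  0.8]
.5884,.1951,.12,85.8 -> [-44.64 -19.43  12.77] twist -21.4
```

{"op": "move_arm", "data": {"increments": [[-4,-2,1,-4,8.5],[-9,-4,2.5,-10,8.5],[-15,-6.5,4,-16,8.5],[-20,-9,6,-21.4,8.5],[-25,-11,7,-21.4,8.5]], "newtons": 50}}

```text
t: 0.82
tool_pos: [0.4482, 0.3543, 0.1768]
tool_rot: [-0.114, -3.138, 0.002]
contact_force: [-0.4, 0.4, 0.0]
opening: 0.0851
```

```bash
python3 p.py .5884,.1951,.12,85.8
```

```text
t 0.82 pos [0.4482 0.3543 0.1768] yaw 85.82 zaxis [-0.002 -0.001 -1.   ] op 0.0851 F [-0.4  0.4  0. ]
.5884,.1951,.12,85.8 -> [-15.15 -14.85   5.67] twist 0.0
```

{"op": "move_arm", "data": {"increments": [[-4,-4,1.5,0,8.5],[-8,-8,3,0,8.5],[-12,-12,4.5,0,8.5],[-15.1,-14.8,5.7,0,8.5],[-15.1,-14.8,5.7,0,8.5]]}}

```text
t: 1.45
tool_pos: [0.5884, 0.1953, 0.1198]
tool_rot: [-0.121, -3.137, 0.001]
contact_force: [-0.6, 1.0, 0.0]
opening: 0.0849
```

```bash
python3 p.py .5884,.1951,.03,85.8 .5884,.1951,.02,85.8; python3 - <<'E'
from station import get_image
import cv2
a=get_image('top')['image'][80:290,60:340,::-1];b=get_image('scene')['image'][80:290,130:410,::-1]
cv2.imwrite('pics/g1.png',cv2.resize(cv2.hconcat([a,b]),None,fx=1.42,fy=1.42))
E
```

```text
t 1.45 pos [0.5884 0.1953 0.1198] yaw 85.57 zaxis [-0.002 -0.001 -1.   ] op 0.0849 F [-0.6  1.   0. ]
.5884,.1951,.03,85.8 -> [-0.02 -0.02  8.98] twist -0.2
.5884,.1951,.02,85.8 -> [-0.02 -0.02  9.98] twist -0.2
```

View pics/g1.png

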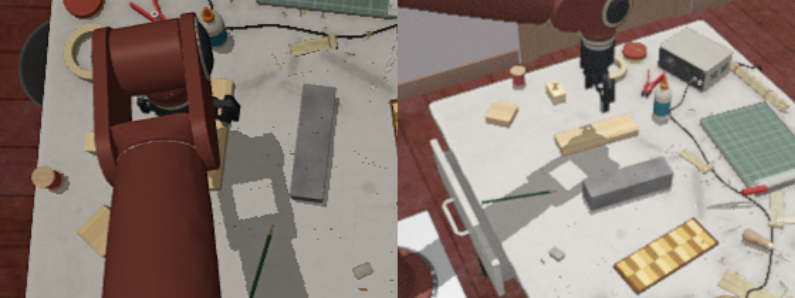

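The gripper hangs above the long board with its jaws across the board's width. Next I'll descend and close.

{"op": "move_arm", "data": {"increments": [[0,0,4,0,8.5],[0,0,7.5,0,8.5],[0,0,9,0,8.5],[0,0,9.9,0,8.5],[0,0,9.9,0,8.5]]}}

```text
t: 2.17
tool_pos: [0.5879, 0.1982, 0.0228]
tool_rot: [0.114, 3.139, 0.0]
contact_force: [0.8, 0.1, -0.8]
opening: 0.0853
```

{"op": "move_arm", "data": {"increments": [[0,0,0,0,5],[0,0,0,0,5],[0,0,0,0,5],[0,0,0,0,5],[0,0,0,0,5]], "newtons": 50}}

```text
t: 2.8
tool_pos: [0.5893, 0.198, 0.0244]
tool_rot: [0.115, 3.136, 0.001]
contact_force: [-0.4, 0.8, 5.9]
opening: 0.0621
```

```bash
python3 p.py .5884,.1951,.02,85.8
```

```text
t 2.8 pos [0.5893 0.198  0.0244] yaw 85.8 zaxis [ 0.003  0.001 -1.   ] op 0.0621 F [-0.4  0.8  5.9]
.5884,.1951,.02,85.8 -> [ 0.07 -0.3   0.44] twist -0.0
```

{"op": "move_arm", "data": {"increments": [[0,0,-1,0,5],[0,0,-3,0,5],[0,0,-5,0,5],[0,0,-6,0,5],[0,0,-6,0,5]]}}

```text
t: 3.42
tool_pos: [0.5886, 0.1979, 0.0841]
tool_rot: [0.115, 3.137, 0.001]
contact_force: [0.5, -0.2, -2.2]
opening: 0.0622
```

```bash
python3 p.py .5538,-.1826,.1,97.6;  python3 p.py;python3 - <<'E'
from station import get_image
import cv2
a=get_image('top')['image'][80:290,60:340,::-1];b=get_image('scene')['image'][80:290,130:410,::-1]
cv2.imwrite('pics/g2.png',cv2.resize(cv2.hconcat([a,b]),None,fx=1.42,fy=1.42))
E
python3 p.py
```

```text
t 3.42 pos [0.5886 0.1979 0.0841] yaw 85.8 zaxis [ 0.003  0.001 -1.   ] op 0.0622 F [ 0.5 -0.2 -2.2]
.5538,-.1826,.1,97.6 -> [  0.68 -38.21  -1.63] twist -11.8
t 3.42 pos [0.5886 0.1979 0.0841] yaw 85.8 zaxis [ 0.003  0.001 -1.   ] op 0.0622 F [ 0.5 -0.2 -2.2]
t 3.52 pos [0.5874 0.1977 0.082 ] yaw 85.8 zaxis [-0.001 -0.    -1.   ] op 0.062 F [ 0.8 -0.5 -2.8]
```

View pics/g2.png

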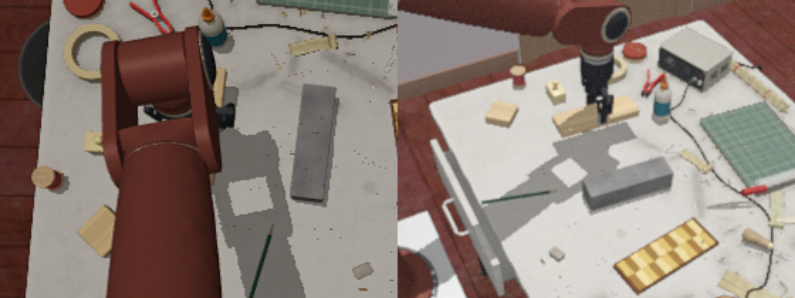

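{"op": "move_arm", "data": {"increments": [[0,0,-2,0,5],[0,-2,-4,0,5],[0.2,-5.5,-5,-3,5],[0.3,-10,-5,-6,5],[0.4,-14,-5,-9,5]]}}

```text
t: 4.15
tool_pos: [0.5736, 0.0572, 0.1336]
tool_rot: [-0.135, 3.137, -0.0]
contact_force: [-0.3, -0.8, -2.2]
opening: 0.0621
```

{"op": "move_arm", "data": {"increments": [[0,-5,0,-1,5],[0,-10,0,-2,5],[0,-15,0,-2.8,5],[0,-19,0,-2.8,5],[0,-21,0,-2.8,5]]}}

```text
t: 4.78
tool_pos: [0.5913, -0.1529, 0.1332]
tool_rot: [-0.205, 3.134, -0.0]
contact_force: [-0.4, 0.1, -1.4]
opening: 0.0624
```

```bash
python3 - <<'E'
from station import get_image
[get_image('top') for i in range(3)]
E
python3 p.py .5538,-.1826,.1,97.6
```

```text
t 4.92 pos [ 0.5911 -0.1511  0.1326] yaw 97.53 zaxis [ 0.     0.001 -1.   ] op 0.0622 F [-0.7  0.4 -1.5]
.5538,-.1826,.1,97.6 -> [ 4.11 -2.64  3.26] twist -0.1
```

{"op": "move_arm", "data": {"increments": [[2,-1.3,1.5,0,5],[4.1,-2.6,3.5,0,5],[4.1,-2.6,6,0,5],[4.1,-2.6,8.3,0,5],[4.1,-2.6,8.8,0,5]]}}

```text
t: 5.55
tool_pos: [0.5525, -0.1799, 0.0424]
tool_rot: [0.211, -3.131, -0.004]
contact_force: [-0.3, 0.1, -2.4]
opening: 0.0623
```

```bash
cat > look.py <<'E'
import sys,cv2
from station import get_image
n,ct,rt,cs,rs=sys.argv[1],*map(int,sys.argv[2:6])
get_image('top');A=get_image('top');B=get_image('scene')
a=A['image'][rt:rt+140,ct:ct+140,::-1];b=B['image'][rs:rs+140,cs:cs+140,::-1]
cv2.imwrite(f'pics/{n}.png',cv2.resize(cv2.hconcat([a,b]),None,fx=2.85,fy=2.85,interpolation=cv2.INTER_CUBIC))
E
python3 look.py g3 290 120 250 180;python3 p.py .5538,-.1826,.0305,97.6
```

```text
t 5.7 pos [ 0.5544 -0.1814  0.045 ] yaw 97.66 zaxis [ 0.001 -0.    -1.   ] op 0.0624 F [ 0.4  0.6 -0.6]
.5538,-.1826,.0305,97.6 -> [ 0.07 -0.11  1.45] twist 0.1
```

View pics/g3.png

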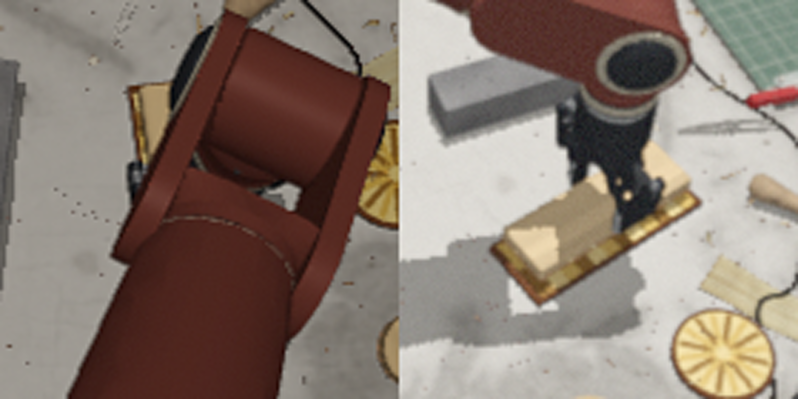

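{"op": "move_arm", "data": {"increments": [[0,-0.1,0.5,0,5],[0,-0.1,1,0,5],[0,-0.1,1.3,0,5],[0,-0.1,1.4,0,5],[0,-0.1,1.4,0,5]]}}

```text
t: 6.32
tool_pos: [0.5542, -0.1832, 0.032]
tool_rot: [0.208, -3.134, -0.0]
contact_force: [-4.7, 1.8, 8.6]
opening: 0.0624
```

```bash
cat > ov.py <<'E'
import sys
from station import get_image
from h import *
get_image('top');T=get_image('top');S=get_image('scene')
n,ct,rt,cs,rs=sys.argv[1],*map(int,sys.argv[2:6]);boxes=eval(sys.argv[6])
o=[]
for d,off in((T,(ct,rt)),(S,(cs,rs))):
    im=d['image'][off[1]:off[1]+140,off[0]:off[0]+140,::-1]
    im=cv2.resize(im,None,fx=5,fy=5,interpolation=cv2.INTER_CUBIC)
    raw=im.copy()
    for b in boxes:
        draw(im,d,box(*b) if len(b)==7 else disc(*b),5,np.array(off),(255,0,255))
    o.append(im)
cv2.imwrite(f'pics/{n}.png',cv2.resize(cv2.hconcat(o),(800,400),interpolation=cv2.INTER_AREA))
cv2.imwrite(f'pics/{n}_s.png',cv2.resize(o[1],(600,600)));cv2.imwrite(f'pics/{n}_t.png',cv2.resize(o[0],(600,600)))
E
python3 ov.py g4 290 120 250 190 "[(.5538,-.1826,1.7032,.084,.22,0,.008),(.5538,-.1826,1.7032,.064,.2,.008,.028)]"; python3 p.py
```

```text
t 6.47 pos [ 0.5542 -0.1832  0.032 ] yaw 97.6 zaxis [-0.  0. -1.] op 0.0626 F [-4.7  3.1  7.7]
```

View pics/g4_s.png

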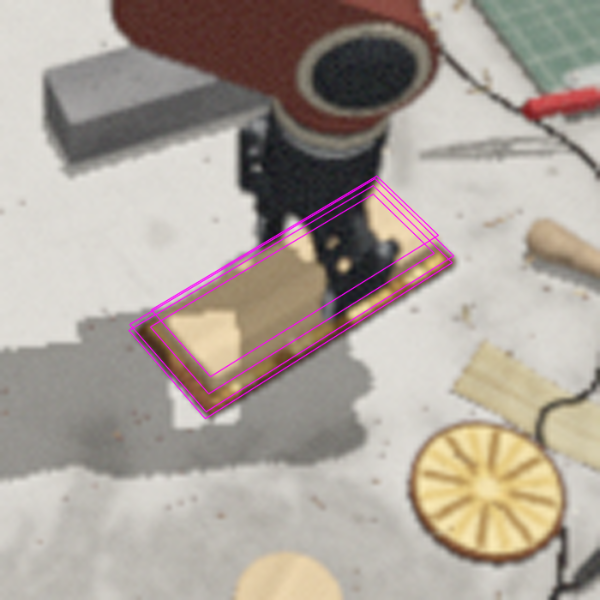

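```bash
python3 - <<'E'
from station import get_image
import cv2
a=get_image('scene')['image']
cv2.imwrite('pics/g5.png',cv2.resize(a[225:292,275:364,::-1],None,fx=8.9,fy=8.9,interpolation=cv2.INTER_CUBIC))
E
```

```text
(no output)
```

View pics/g5.png

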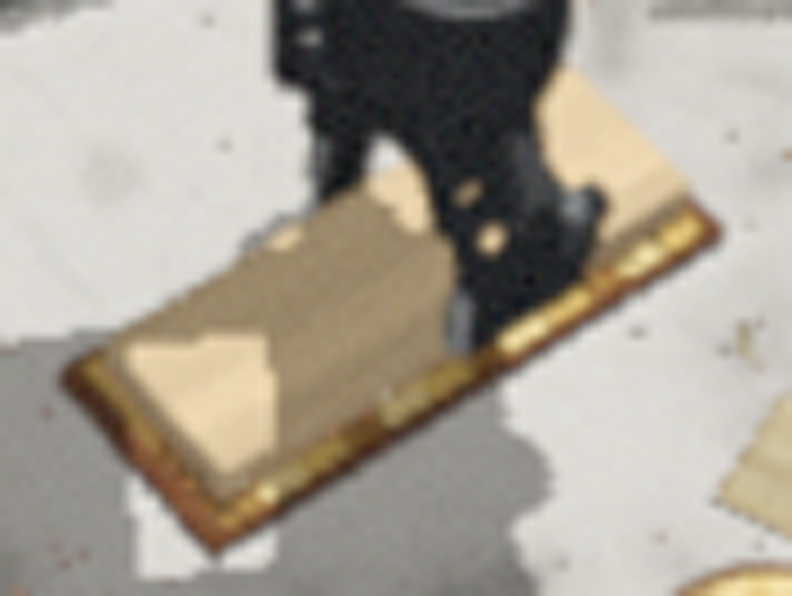

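```bash
python3 - <<'E'
from station import get_image
from h import *
S=get_image('scene')
f=lambda L:(np.array(L)+.5)/8.9-.5+[275,225]
P=back(S,f([(217,545),(718,226),(67,368)]),.008)
B=np.vstack([back(S,f([(222,494),(680,210)]),.008),back(S,f([(690,187),(112,345)]),.028)])
a=1.7032;c=np.array([[np.cos(a),np.sin(a)],[-np.sin(a),np.cos(a)]])
q=lambda X:(X[:,:2]-[.5538,-.1826])@c.T*1000
print(q(P).round(1));print(q(B).round(1))
E
```

```text
[[ -44.8  107.2]
 [ -43.7 -107.5]
 [  35.8  106. ]]
[[ -30.9   94.3]
 [ -31.4 -101.5]
 [ -35.5  -98. ]
 [  24.1   97.6]]
```

{"op": "move_arm", "data": {"increments": [[0,0,0,0,7.5],[0,0,0,0,8.5],[0,0,0,0,8.5],[0,0,-3,0,8.5],[0,0,-6,0,8.5]]}}

```text
t: 7.2
tool_pos: [0.5535, -0.1828, 0.0903]
tool_rot: [0.208, -3.133, -0.001]
contact_force: [-0.0, -0.4, -0.1]
opening: 0.0851
```

```bash
python3 p.py .4207,-.3762,.12,97.6 .4207,-.3762,.12,70
```

```text
t 7.2 pos [ 0.5535 -0.1828  0.0903] yaw 97.6 zaxis [-0.001  0.001 -1.   ] op 0.0851 F [-0.  -0.4 -0.1]
.4207,-.3762,.12,97.6 -> [ 15.72 -17.41  -2.97] twist -0.0
.4207,-.3762,.12,70 -> [ 15.72 -17.41  -2.97] twist 27.6
```

{"op": "move_arm", "data": {"increments": [[3,-3.5,-2,0,8.5],[7,-7.5,-3,0,8.5],[11,-12,-3,0,8.5],[14.5,-16,-3,0,8.5],[15.7,-17.4,-3,0,8.5]]}}

```text
t: 7.82
tool_pos: [0.4199, -0.3783, 0.1204]
tool_rot: [-0.203, 3.135, -0.0]
contact_force: [0.3, 0.2, -0.0]
opening: 0.0851
```

```bash
python3 ov.py g6 290 120 240 190 "[(.5538,-.1826,1.7032,.084,.22,0,.008),(.5538,-.1826,1.7032,.064,.2,.008,.028)]"; python3 p.py .4207,-.3762,.0225,97.6
```

```text
t 7.97 pos [ 0.4214 -0.3762  0.1201] yaw 97.53 zaxis [ 0.     0.001 -1.   ] op 0.0847 F [0.1 0.2 0.4]
.4207,-.3762,.0225,97.6 -> [ 0.07 -0.    9.76] twist -0.1
```

View pics/g6_t.png

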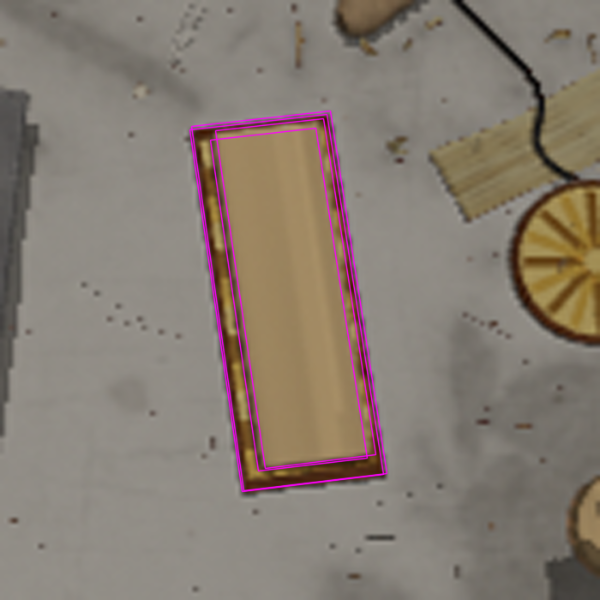

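View pics/g6_s.png

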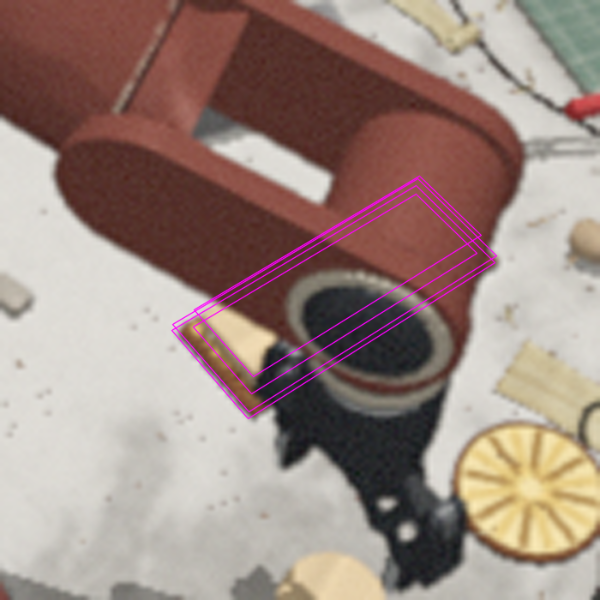

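The long board now lies centred on its panel, within about 1 mm in the top view. Next I'll pick up the round board.

{"op": "move_arm", "data": {"increments": [[0,0,4,0,8.5],[0,0,7.5,0,8.5],[0,0,9,0,8.5],[0,0,9.75,0,8.5],[0,0,9.75,0,8.5]]}}

```text
t: 8.6
tool_pos: [0.422, -0.3762, 0.0233]
tool_rot: [-0.209, 3.134, -0.001]
contact_force: [-0.3, -0.1, 0.9]
opening: 0.0853
```

{"op": "move_arm", "data": {"increments": [[0,0,0,0,5],[0,0,0,0,5],[0,0,0,0,5],[0,0,0,0,5],[0,0,-1,0,5]], "newtons": 40}}

```text
t: 9.22
tool_pos: [0.421, -0.376, 0.0329]
tool_rot: [0.208, -3.134, -0.001]
contact_force: [-0.2, -1.1, -0.8]
opening: 0.0637
```

```bash
python3 look.py g7 390 180 240 210; python3 p.py .5785,-.3658,.08,97.6
```

```text
t 9.38 pos [ 0.4217 -0.3767  0.0336] yaw 97.6 zaxis [ 0.001 -0.001 -1.   ] op 0.0636 F [ 0.5  0.1 -1.5]
.5785,-.3658,.08,97.6 -> [-15.69  -1.    -4.62] twist -0.0
```

View pics/g7.png

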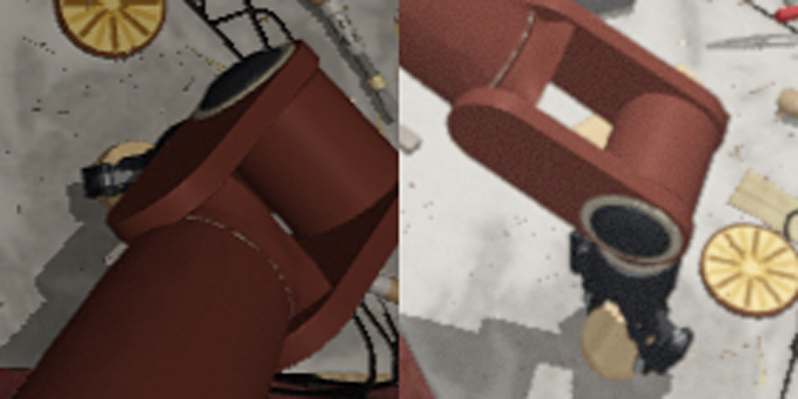

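{"op": "move_arm", "data": {"increments": [[0,0,-3,0,5],[-3,-0.2,-4.6,0,5],[-8,-0.5,-4.6,0,5],[-12.5,-0.8,-4.6,0,5],[-15.7,-1,-4.6,0,5]]}}

```text
t: 10.0
tool_pos: [0.5798, -0.3649, 0.0784]
tool_rot: [0.209, -3.134, -0.0]
contact_force: [-0.1, -0.3, -1.0]
opening: 0.0639
```

```bash
python3 look.py g8 370 100 310 200; python3 p.py .579,-.3658,.031,97.6
```

```text
t 10.15 pos [ 0.5791 -0.3649  0.0782] yaw 97.7 zaxis [-0.001  0.    -1.   ] op 0.0633 F [-1.1 -0.2 -1.5]
.579,-.3658,.031,97.6 -> [ 0.02 -0.09  4.72] twist 0.1
```

View pics/g8.png

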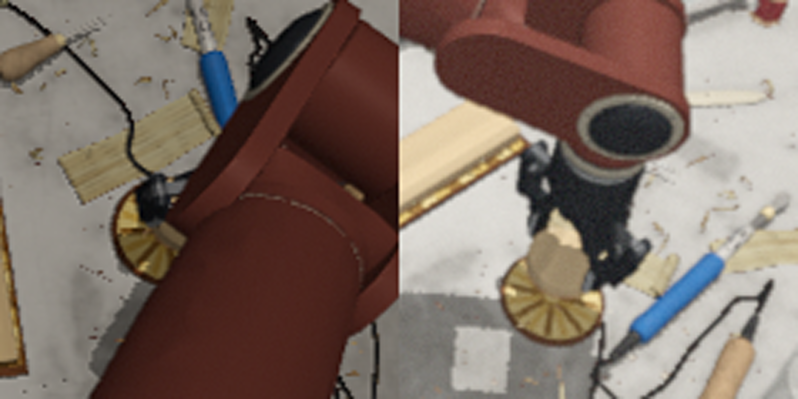

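{"op": "move_arm", "data": {"increments": [[0,-0.1,2,0,5],[0,-0.1,3.5,0,5],[0,-0.1,4.4,0,5],[0,-0.1,4.7,0,5],[0,-0.1,4.7,0,5]]}}

```text
t: 10.78
tool_pos: [0.5781, -0.3664, 0.0324]
tool_rot: [0.208, -3.134, -0.001]
contact_force: [-2.3, 2.8, 4.8]
opening: 0.0639
```

```bash
python3 ov.py g9 370 120 300 220 "[(.5785,-.3658,.05,0,.008),(.5785,-.3658,.033,.008,.028)]"; python3 p.py
```

```text
t 10.93 pos [ 0.5781 -0.3664  0.0324] yaw 97.59 zaxis [-0.001  0.001 -1.   ] op 0.0637 F [-2.9  2.2  5. ]
```

View pics/g9_s.png

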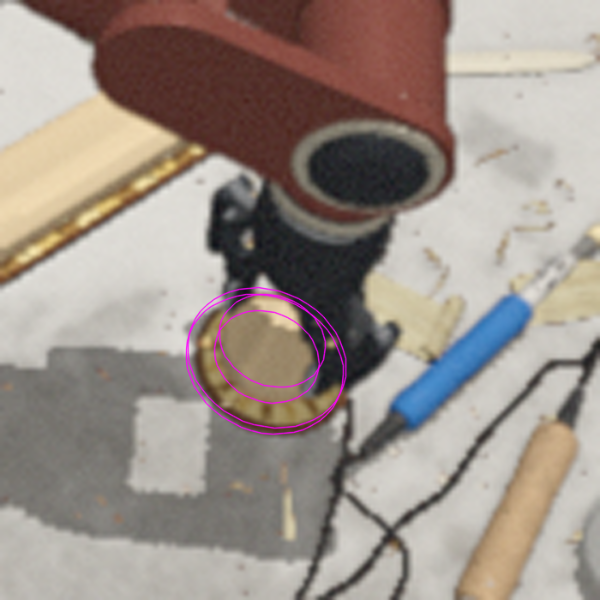

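{"op": "move_arm", "data": {"increments": [[0,0,0,0,7.5],[0,0,0,0,8.5],[0,0,0,0,8.5],[0,0,-4,0,8.5],[0,0,-8,0,8.5]]}}

```text
t: 11.55
tool_pos: [0.578, -0.3661, 0.1116]
tool_rot: [0.208, -3.133, -0.002]
contact_force: [-0.7, -1.9, 0.1]
opening: 0.0851
```

```bash
python3 p.py .5673,.0109,.12,84.4
```

```text
t 11.55 pos [ 0.578  -0.3661  0.1116] yaw 97.6 zaxis [-0.001  0.001 -1.   ] op 0.0851 F [-0.7 -1.9  0.1]
.5673,.0109,.12,84.4 -> [-3.93 37.51 -0.79] twist 13.2
```

{"op": "move_arm", "data": {"increments": [[-0.4,4,-0.5,2,8.5],[-1,9,-1,5,8.5],[-1.6,15,-1,8,8.5],[-2.2,21,-1,11,8.5],[-2.8,27,-1,13.2,8.5]]}}

```text
t: 12.18
tool_pos: [0.5703, -0.0933, 0.1219]
tool_rot: [0.156, 3.137, -0.0]
contact_force: [1.6, 0.9, 0.3]
opening: 0.0852
```

```bash
python3 ov.py g10 370 120 300 220 "[(.5785,-.3658,.05,0,.008),(.5785,-.3658,.033,.008,.028)]"; python3 p.py  .5673,.0109,.12,84.4
```

```text
t 12.32 pos [ 0.5702 -0.0926  0.1216] yaw 84.66 zaxis [-0.  0. -1.] op 0.0848 F [ 0.5 -0.7 -0.1]
.5673,.0109,.12,84.4 -> [ 1.25 10.28  0.16] twist 0.3
```

View pics/g10_t.png

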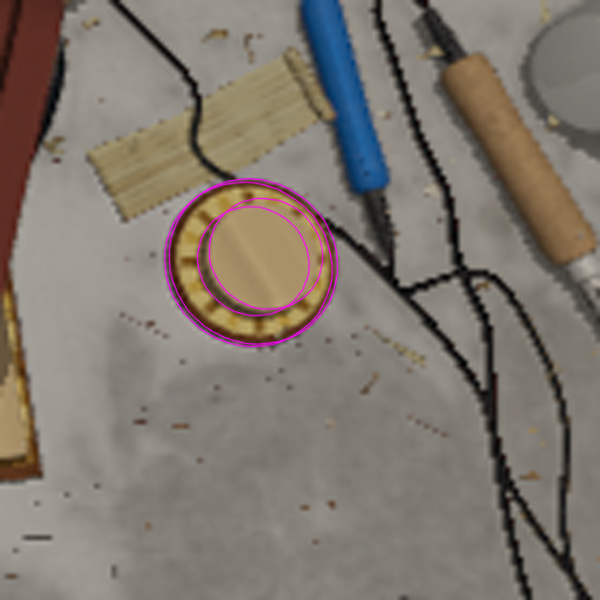

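The round board lies centred on its panel. Next is the block.

{"op": "move_arm", "data": {"increments": [[0.5,4,0,0.3,8.5],[1.2,8,0,0.3,8.5],[1.2,10.3,0.2,0.3,8.5],[1.2,10.3,0.2,0.3,8.5],[1.2,10.3,0.2,0.3,8.5]]}}

```text
t: 12.95
tool_pos: [0.5689, 0.0073, 0.1199]
tool_rot: [0.163, 3.137, -0.001]
contact_force: [-0.5, -0.3, 0.4]
opening: 0.0849
```

```bash
python3 look.py g11 200 110 230 150; python3 p.py .5673,.0109,.032,84.4
```

```text
t 13.1 pos [0.5688 0.0074 0.1199] yaw 84.01 zaxis [ 0. -0. -1.] op 0.0848 F [0.8 0.5 0.9]
.5673,.0109,.032,84.4 -> [0.19 0.34 8.79] twist -0.4
```

View pics/g11.png

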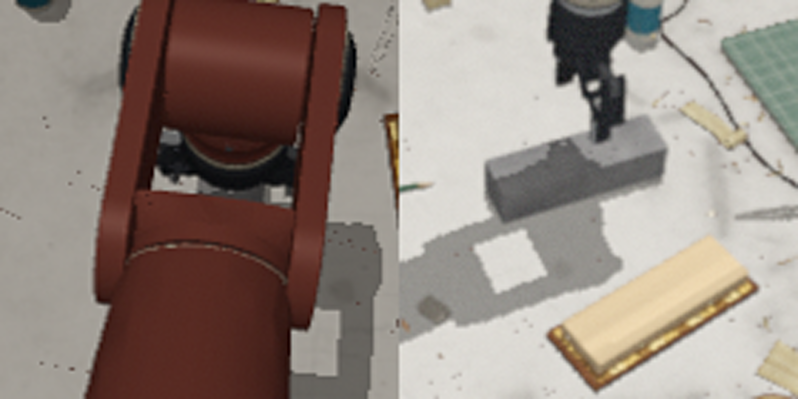

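{"op": "move_arm", "data": {"increments": [[0.2,0.3,3,-0.4,8.5],[0.2,0.3,6,-0.4,8.5],[0.2,0.3,8,-0.4,8.5],[0.2,0.3,8.8,-0.4,8.5],[0.2,0.3,8.8,-0.4,8.5]]}}

```text
t: 13.72
tool_pos: [0.567, 0.0116, 0.0317]
tool_rot: [-0.151, -3.138, 0.0]
contact_force: [0.2, 0.4, -0.0]
opening: 0.0851
```

{"op": "move_arm", "data": {"increments": [[0,0,0,0,4.5],[0,0,0,0,4.5],[0,0,0,0,4.5],[0,0,0,0,4.5],[0,0,0,0,4.5]], "newtons": 90}}

```text
t: 14.35
tool_pos: [0.5685, 0.0114, 0.0338]
tool_rot: [0.15, 3.134, -0.002]
contact_force: [0.9, -0.4, 6.5]
opening: 0.0569
```

```bash
python3 p.py .5673,.0109,.032,84.4
```

```text
t 14.35 pos [0.5685 0.0114 0.0338] yaw 84.52 zaxis [ 0.004 -0.001 -1.   ] op 0.0569 F [ 0.9 -0.4  6.5]
.5673,.0109,.032,84.4 -> [ 0.12 -0.06  0.18] twist 0.1
```

{"op": "move_arm", "data": {"increments": [[0,0,-1,0,4.5],[0,0,-3,0,4.5],[0,0,-5.5,0,4.5],[0,0,-8,0,4.5],[0,0,-9,0,4.5]]}}

```text
t: 14.98
tool_pos: [0.5677, 0.0119, 0.124]
tool_rot: [0.15, 3.135, 0.0]
contact_force: [0.1, -0.8, -6.3]
opening: 0.0569
```

```bash
python3 p.py .5540,-.1832,.12,97.6; python3 look.py g12 200 110 230 150
```

```text
t 14.97 pos [0.5677 0.0119 0.124 ] yaw 84.51 zaxis [ 0.003 -0.    -1.   ] op 0.0569 F [ 0.1 -0.8 -6.3]
.5540,-.1832,.12,97.6 -> [ -0.51 -19.55   0.4 ] twist -13.1
```

View pics/g12.png

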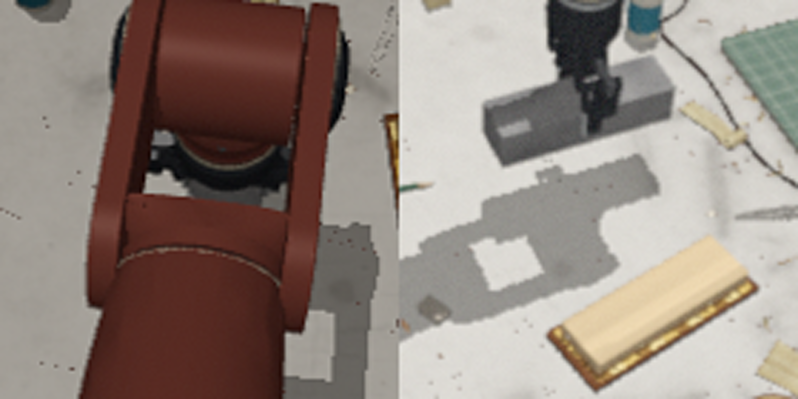

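The block is held level and clear of the table. I'll carry it across at moderate speed.

{"op": "move_arm", "data": {"increments": [[0,-2,0,-2,4.5],[-0.1,-5,0,-4,4.5],[-0.2,-8.5,0,-7,4.5],[-0.3,-12,0,-10,4.5],[-0.4,-15.5,0,-13.1,4.5]]}}

```text
t: 15.75
tool_pos: [0.5547, -0.1435, 0.1198]
tool_rot: [0.211, -3.131, -0.002]
contact_force: [-0.5, 0.0, -6.4]
opening: 0.0568
```

{"op": "move_arm", "data": {"increments": [[0,-2,0,0,4.5],[0,-3,0,0,4.5],[0,-3.6,0,0,4.5],[0,-3.6,0,0,4.5],[0,-3.6,0,0,4.5]]}}

```text
t: 16.38
tool_pos: [0.5608, -0.1778, 0.1217]
tool_rot: [0.209, -3.134, -0.001]
contact_force: [0.4, 0.5, -6.9]
opening: 0.0567
```

```bash
python3 look.py g13 290 110 250 180; python3 p.py .5540,-.1832,.072,97.6
```

```text
t 16.52 pos [ 0.5608 -0.178   0.1218] yaw 97.64 zaxis [-0.  0. -1.] op 0.0566 F [-0.7 -0.6 -6.7]
.5540,-.1832,.072,97.6 -> [ 0.75 -0.43  4.98] twist 0.0
```

{"op": "move_arm", "data": {"increments": [[0.3,-0.2,0.5,0,4.5],[0.7,-0.4,1.5,0,4.5],[0.7,-0.4,3,0,4.5],[0.7,-0.4,4.5,0,4.5],[0.7,-0.4,5,0,4.5]]}}

```text
t: 17.15
tool_pos: [0.5531, -0.1828, 0.0694]
tool_rot: [0.208, -3.131, -0.003]
contact_force: [-0.1, 0.3, -7.1]
opening: 0.0569
```

```bash
python3 ov.py g14 290 110 250 180 "[(.5538,-.1826,1.7032,.084,.22,0,.008),(.5538,-.1830,1.7032,.058,.2,.038,.088)]"; python3 p.py .5540,-.1832,.061,97.6
```

```text
t 17.3 pos [ 0.5543 -0.1833  0.0713] yaw 97.6 zaxis [-0.001  0.    -1.   ] op 0.0568 F [ 0.8  0.6 -6.6]
.5540,-.1832,.061,97.6 -> [0.03 0.02 1.03] twist 0.0
```

View pics/g14_s.png

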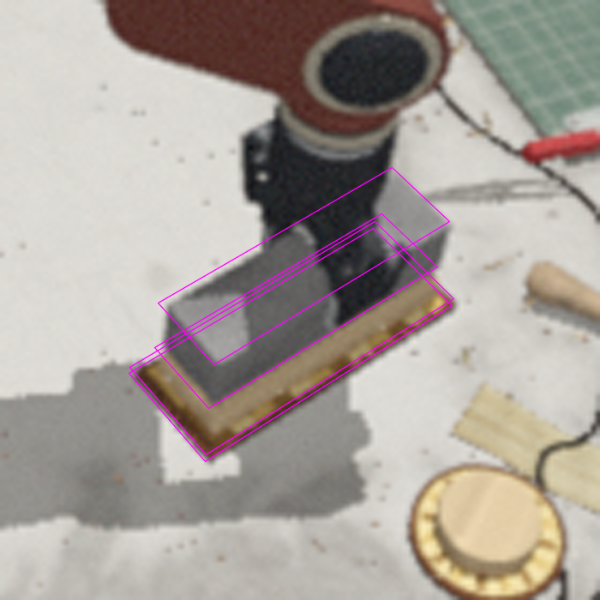

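The block hovers over the board and is aligned with it. I'll lower and release.

{"op": "move_arm", "data": {"increments": [[0,0,0.4,0,4.5],[0,0,0.7,0,4.5],[0,0,0.9,0,4.5],[0,0,1,0,4.5],[0,0,1,0,4.5]]}}

```text
t: 17.92
tool_pos: [0.5544, -0.1835, 0.0619]
tool_rot: [-0.208, 3.135, -0.0]
contact_force: [-1.4, -0.0, -6.0]
opening: 0.0563
```

```bash
python3 p.py .5540,-.1832,.061,97.6
```

```text
t 17.93 pos [ 0.5544 -0.1835  0.0619] yaw 97.6 zaxis [ 0. -0. -1.] op 0.0563 F [-1.4 -0.  -6. ]
.5540,-.1832,.061,97.6 -> [0.04 0.03 0.09] twist -0.0
```

Not touching yet, so I'll go a little lower.

{"op": "move_arm", "data": {"increments": [[0,0,0.1,0,4.5],[0,0,0.1,0,4.5],[0,0,0.2,0,4.5],[0,0,0.2,0,4.5]]}}

```text
t: 18.42
tool_pos: [0.5548, -0.1837, 0.0614]
tool_rot: [-0.208, 3.134, -0.001]
contact_force: [-4.9, 3.3, 4.1]
opening: 0.0567
```

```bash
python3 p.py .5540,-.1832,.061,97.6
```

```text
t 18.43 pos [ 0.5548 -0.1837  0.0614] yaw 97.6 zaxis [ 0. -0. -1.] op 0.0567 F [-4.9  3.3  4.1]
.5540,-.1832,.061,97.6 -> [0.08 0.06 0.04] twist 0.0
```

{"op": "move_arm", "data": {"increments": [[0,0,0,0,7],[0,0,0,0,8.5],[0,0,0,0,8.5],[0,0,-4,0,8.5],[0,0,-8,0,8.5]]}}

```text
t: 19.05
tool_pos: [0.5541, -0.1833, 0.1401]
tool_rot: [0.208, -3.134, -0.001]
contact_force: [0.4, -0.8, 0.1]
opening: 0.0849
```

```bash
python3 p.py .5649,.3804,.16,88.6 .5649,.3804,.16,-1.4; python3 -c "
from station import sensors;print(sensors.get_obs()['q'])"
```

```text
t 19.05 pos [ 0.5541 -0.1833  0.1401] yaw 97.6 zaxis [-0.001  0.001 -1.   ] op 0.0849 F [ 0.4 -0.8  0.1]
.5649,.3804,.16,88.6 -> [-8.53 55.73 -1.96] twist 9.0
.5649,.3804,.16,-1.4 -> [-8.53 55.73 -1.96] twist -81.0
[-4.47004605e-01  4.65580662e-02  1.80563510e+00  3.06613224e-05
  1.29066653e+00 -2.15042146e+00]
```

{"op": "move_arm", "data": {"increments": [[-0.5,4,-2,9,8.5],[-1.3,9,-2,19,8.5],[-2.2,15,-2,29,8.5],[-3.1,21,-2,39,8.5],[-4,26,-2,49,8.5]]}}

```text
t: 19.68
tool_pos: [0.5596, 0.0804, 0.1601]
tool_rot: [1.113, 2.937, 0.001]
contact_force: [0.2, -0.8, -0.1]
opening: 0.085
```

```bash
python3 p.py .5649,.3804,.16,-1.4; python3 ov.py g15 290 110 250 180 "[(.5538,-.1826,1.7032,.084,.22,0,.008),(.5540,-.1832,1.7032,.058,.2,.028,.078)]"
```

```text
t 19.68 pos [0.5596 0.0804 0.1601] yaw 48.5 zaxis [ 0.001  0.    -1.   ] op 0.085 F [ 0.2 -0.8 -0.1]
.5649,.3804,.16,-1.4 -> [1.948e+01 2.282e+01 1.000e-02] twist 49.9
```

View pics/g15.png

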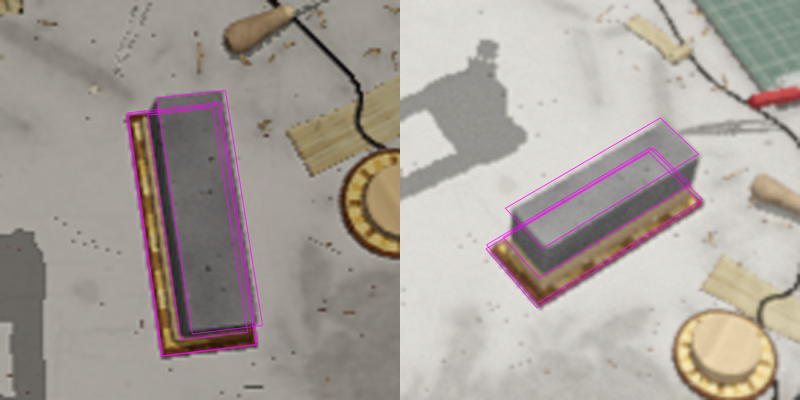

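View pics/g15_t.png

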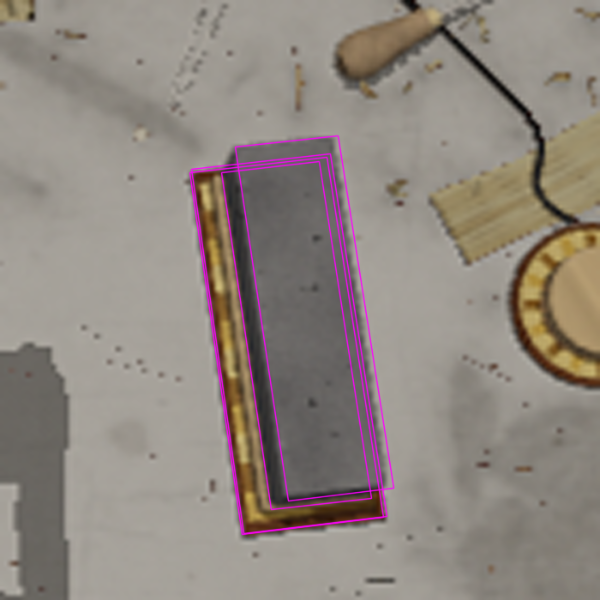

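View pics/g15_s.png

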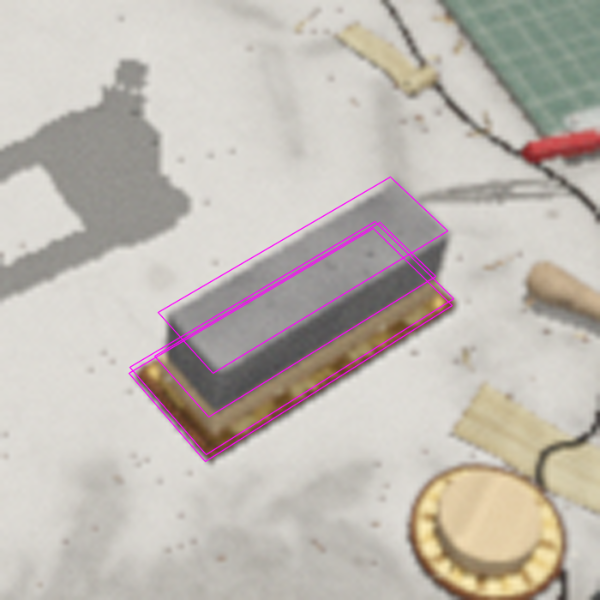

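```bash
python3 - <<'E'
from station import get_image
import cv2
a=get_image('top')['image'];b=get_image('scene')['image']
x=cv2.resize(a[138:240,328:386,::-1],None,fx=5.8,fy=5.8,interpolation=cv2.INTER_CUBIC)
cv2.imwrite('pics/g16.png',x)
cv2.imwrite('pics/g17.png',cv2.resize(b[215:295,275:365,::-1],None,fx=7,fy=7,interpolation=cv2.INTER_CUBIC))
E
```

```text
(no output)
```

View pics/g16.png

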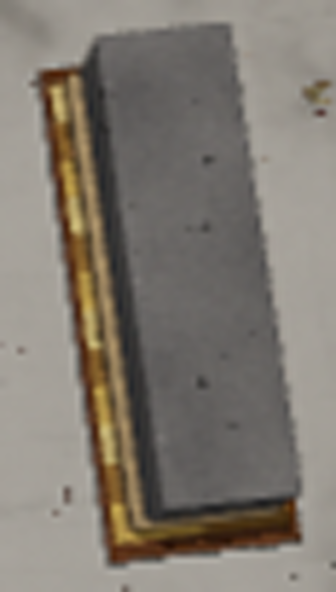

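View pics/g17.png

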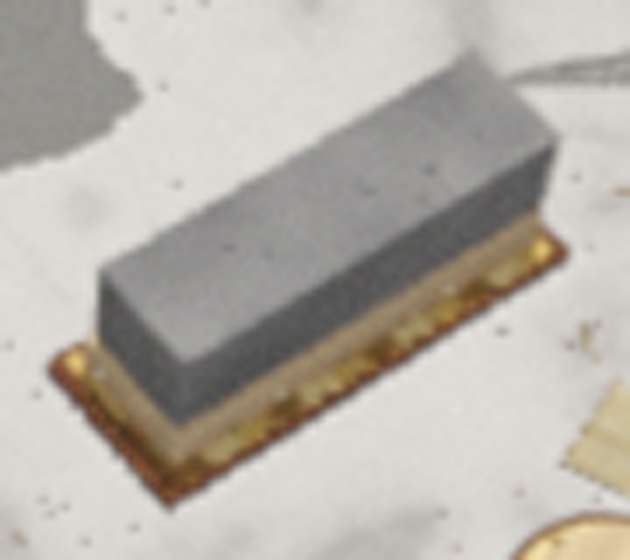

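```bash
python3 - <<'E'
from station import get_image
from h import *
T=get_image('top');S=get_image('scene')
f=lambda L:(np.array(L)+.5)/5.8-.5+[328,138]
g=lambda L:(np.array(L)+.5)/7-.5+[275,215]
a=1.7032;c=np.array([[np.cos(a),np.sin(a)],[-np.sin(a),np.cos(a)]])
q=lambda X:((X[:,:2]-[.5538,-.1826])@c.T*1000).round(1)
print('top block top',q(back(T,f([(100,38),(230,25),(300,497),(158,506)]),.078)))
print('top block bot L/R',q(back(T,f([(85,58),(146,520)]),.028)),'board top left', q(back(T,f([(68,78),(130,528)]),.028)), 'panel',q(back(T,f([(42,74),(110,560),(300,540)]),.008)))
print('scene block top',q(back(S,g([(100,272),(187,360),(556,138),(472,52)]),.078)))
print('scene block bot',q(back(S,g([(100,343),(180,424),(543,213)]),.028)))
print('scene panel',q(back(S,g([(52,368),(171,502),(566,252)]),.008)))
E
```

```text
top block top [[ 27.5 -99.3]
 [-26.7 -98.6]
 [-24.9  98.9]
 [ 32.2  95.8]]
top block bot L/R [[  25.  -105.7]
 [  28.    96.9]] board top left [[ 33.6 -97.6]
 [ 35.2  99.4]] panel [[  41.  -106.3]
 [  41.9  110.5]
 [ -40.4  111.6]]
scene block top [[  21.5   96.4]
 [ -31.    94.1]
 [ -31.9  -98. ]
 [  22.5 -100.5]]
scene block bot [[ 20.6  94.1]
 [-28.8  91.5]
 [-34.  -99.6]]
scene panel [[  32.5  108.8]
 [ -46.2  108. ]
 [ -45.7 -106.4]]
```

The block sits on the board within about 2 mm and 1° in both views. I'll go on to the brass weight.

{"op": "move_arm", "data": {"increments": [[4,4.6,0,10,8.5],[8,9.2,0,20,8.5],[12,14,0,30,8.5],[16,18.6,0,40,8.5],[19.5,22.8,0,49.9,8.5]]}}

```text
t: 20.65
tool_pos: [0.5638, 0.379, 0.1599]
tool_rot: [2.25, 2.192, 0.0]
contact_force: [0.6, -0.7, -0.2]
opening: 0.085
```

{"op": "move_arm", "data": {"increments": [[0,0,0,0,8],[0,0,0,0,7.5]], "newtons": 60}}

```text
t: 20.9
tool_pos: [0.5636, 0.3771, 0.1594]
tool_rot: [2.242, 2.2, -0.002]
contact_force: [-0.2, 0.3, 0.5]
opening: 0.0754
```

```bash
python3 ov.py g18 80 120 150 70 "[(.5649,.3804,-.0247,.035,.06,0,.028)]"; python3 p.py .5649,.3804,.09,-1.4
```

```text
t 21.05 pos [0.5636 0.3766 0.1598] yaw -1.19 zaxis [-0. -0. -1.] op 0.0746 F [ 0.4  0.3 -0.7]
.5649,.3804,.09,-1.4 -> [0.38 0.13 6.98] twist 0.2
```

View pics/g18.png

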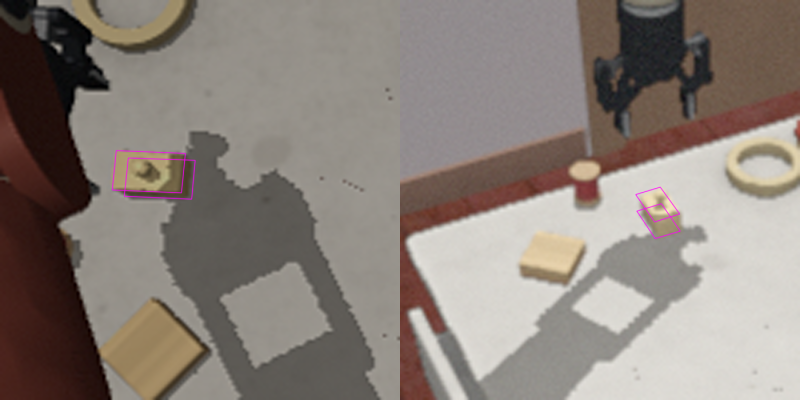

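{"op": "move_arm", "data": {"increments": [[0.4,0.1,3,0.2,7.5],[0.4,0.1,6,0.2,7.5],[0.4,0.1,9,0.2,7.5],[0.4,0.1,11,0.2,7.5],[0.4,0.1,11,0.2,7.5]]}}

```text
t: 21.68
tool_pos: [0.5631, 0.381, 0.0478]
tool_rot: [-2.246, -2.195, 0.006]
contact_force: [1.0, 0.3, -0.0]
opening: 0.0749
```

```bash
python3 look.py g19 80 120 150 70; python3 p.py .5649,.3804,.022,-1.4
```

```text
t 21.82 pos [0.5652 0.3827 0.0516] yaw -1.3 zaxis [ 0.002  0.001 -1.   ] op 0.075 F [0.4 1.1 0.6]
.5649,.3804,.022,-1.4 -> [-0.24 -0.04  2.96] twist 0.1
```

View pics/g19.png

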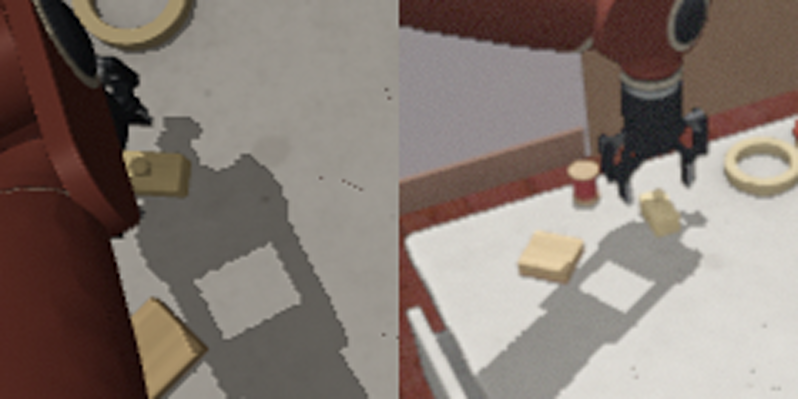

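The fingers straddle the brass weight along world x. I'll descend and close.

{"op": "move_arm", "data": {"increments": [[-0.2,0,1,0,7.5],[-0.2,0,2,0,7.5],[-0.2,0,2.7,0,7.5],[-0.2,0,2.9,0,7.5],[-0.2,0,2.9,0,7.5]]}}

```text
t: 22.45
tool_pos: [0.564, 0.3804, 0.0205]
tool_rot: [-2.246, -2.196, 0.001]
contact_force: [0.2, 0.2, 0.4]
opening: 0.0752
```

{"op": "move_arm", "data": {"increments": [[0,0,0,0,2.5],[0,0,0,0,2.5],[0,0,0,0,2.5],[0,0,0,0,2.5],[0,0,0,0,2.5]], "newtons": 70}}

```text
t: 23.08
tool_pos: [0.5648, 0.3807, 0.0218]
tool_rot: [2.246, 2.196, 0.003]
contact_force: [-0.0, 0.6, 4.5]
opening: 0.0334
```

```bash
python3 p.py .5649,.3804,.022,-1.4
```

```text
t 23.07 pos [0.5648 0.3807 0.0218] yaw -1.29 zaxis [ 0.002  0.001 -1.   ] op 0.0334 F [-0.   0.6  4.5]
.5649,.3804,.022,-1.4 -> [-0.03  0.01 -0.02] twist 0.1
```

{"op": "move_arm", "data": {"increments": [[0,0,-1.5,0,2.5],[0,0,-4,0,2.5],[0,0,-8,0,2.5],[0,0,-12,0,2.5],[0,0,-14,0,2.5]]}}

```text
t: 23.7
tool_pos: [0.5641, 0.3805, 0.1625]
tool_rot: [2.246, 2.196, 0.002]
contact_force: [0.1, 0.3, -5.8]
opening: 0.0338
```

```bash
python3 look.py g20 80 120 150 70; python3 p.py .578,-.3662,.16,-1.3
```

```text
t 23.85 pos [0.5639 0.3804 0.1607] yaw -1.28 zaxis [ 0.  0. -1.] op 0.0335 F [-0.8  0.4 -7.6]
.578,-.3662,.16,-1.3 -> [-7.461e+01  3.080e+00  7.000e-02] twist 0.0
```

View pics/g20.png

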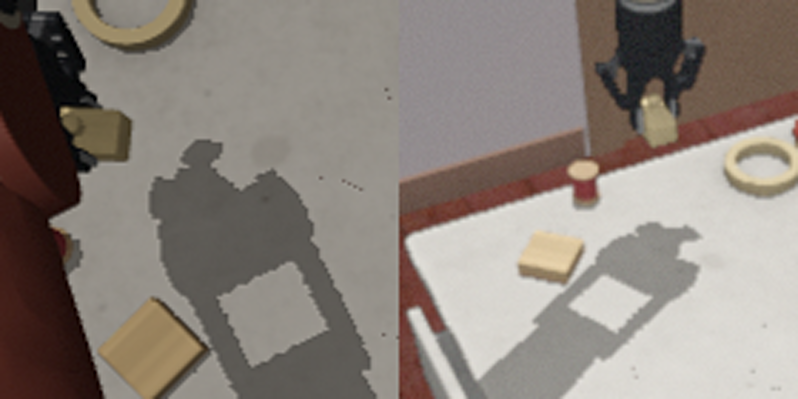

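{"op": "move_arm", "data": {"increments": [[-2.5,0.1,-1,0,2.5],[-6.5,0.3,-1,0,2.5],[-11,0.5,-1,0,2.5],[-16,0.7,-1,0,2.5],[-21,0.9,-1,0,2.5]]}}

```text
t: 24.48
tool_pos: [0.5663, 0.1685, 0.1672]
tool_rot: [-2.244, -2.195, 0.007]
contact_force: [1.0, -0.7, -6.0]
opening: 0.0337
```

{"op": "move_arm", "data": {"increments": [[-5,0.2,0,0,2.5],[-10,0.4,0,0,2.5],[-15,0.6,0,0,2.5],[-20,0.8,0,0,2.5],[-25,1,0,0,2.5]]}}

```text
t: 25.1
tool_pos: [0.5708, -0.081, 0.1674]
tool_rot: [-2.243, -2.193, 0.004]
contact_force: [0.4, 0.1, -6.1]
opening: 0.0336
```

{"op": "move_arm", "data": {"increments": [[-5,0.2,0,0,2.5],[-10,0.4,0,0,2.5],[-15,0.6,0,0,2.5],[-20,0.8,0,0,2.5],[-24,1,0,0,2.5]]}}

```text
t: 25.72
tool_pos: [0.5756, -0.3211, 0.167]
tool_rot: [-2.243, -2.191, 0.002]
contact_force: [0.5, 0.7, -5.9]
opening: 0.0335
```

```bash
python3 look.py g21 370 100 310 180; python3 p.py .578,-.3662,.09,-1.3
```

```text
t 25.88 pos [ 0.5756 -0.3211  0.1672] yaw -1.46 zaxis [-0.005  0.003 -1.   ] op 0.0338 F [-0.1  2.  -5. ]
.578,-.3662,.09,-1.3 -> [-4.53  0.39  7.7 ] twist -0.2
```

View pics/g21.png

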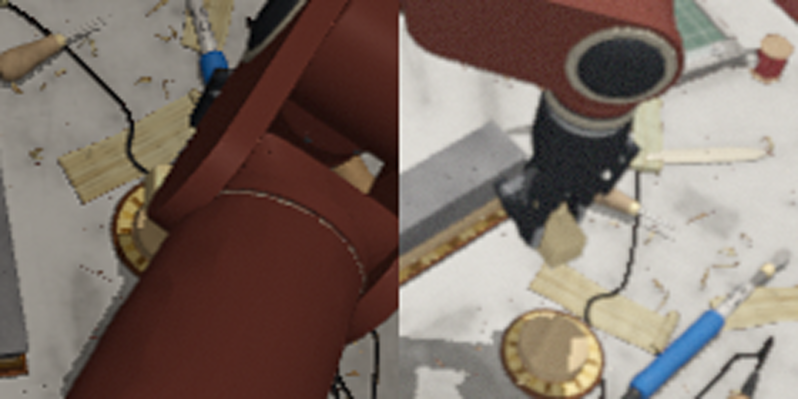

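```bash
python3 p.py .578,-.3662,.09,-1.3;python3 - <<'E'
from station import get_image
import cv2
b=get_image('scene')['image']
cv2.imwrite('pics/g22.png',cv2.resize(b[205:325,330:430,::-1],None,fx=5,fy=5,interpolation=cv2.INTER_CUBIC))
E
```

```text
t 25.88 pos [ 0.5756 -0.3211  0.1672] yaw -1.46 zaxis [-0.005  0.003 -1.   ] op 0.0338 F [-0.1  2.  -5. ]
.578,-.3662,.09,-1.3 -> [-4.53  0.39  7.7 ] twist -0.2
```

View pics/g22.png

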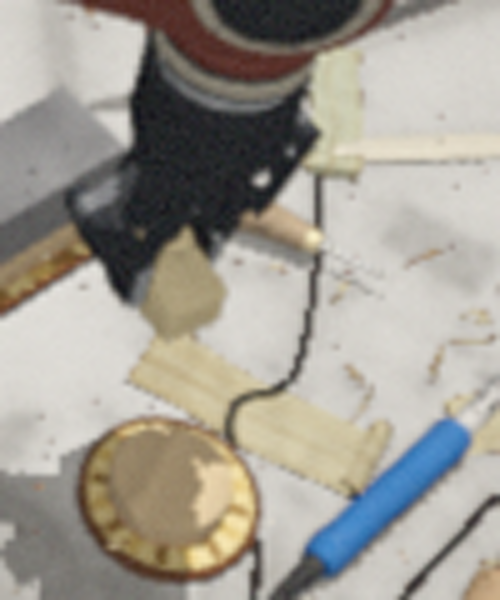

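```bash
python3 ov.py g23 370 100 310 180 "[(.5765,-.321,-.023,.035,.06,.145,.173)]"; python3 p.py
```

```text
t 26.07 pos [ 0.5768 -0.3185  0.1691] yaw -1.22 zaxis [-0.002  0.002 -1.   ] op 0.0339 F [-0.4 -0.5 -6.3]
```

View pics/g23_s.png

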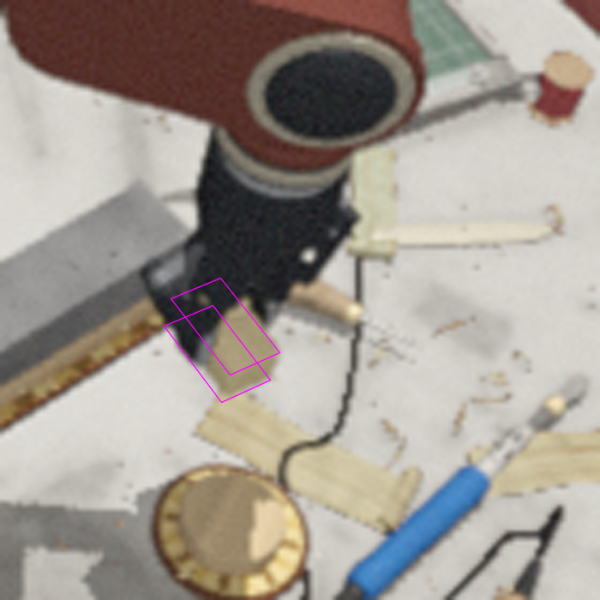

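```bash
python3 - <<'E'
from station import get_image
import cv2,numpy as np
b=get_image('scene')['image'][235:285,340:390,::-1].astype(float)
b=np.clip((b-60)*2.2,0,255).astype(np.uint8)
cv2.imwrite('pics/g24.png',cv2.resize(b,None,fx=10,fy=10,interpolation=cv2.INTER_CUBIC))
E
```

```text
(no output)
```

View pics/g24.png

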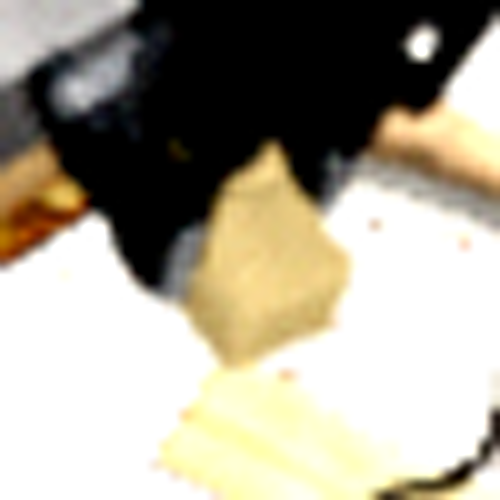

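```bash
python3 - <<'E'
from station import get_image
from h import *
from scipy.spatial.transform import Rotation as Ro
S=get_image('scene');print('C',-S['R'].T@S['t'])
uv=(np.array([(240,325),(350,262),(235,365),(332,325)])+.5)/10-.5+[340,235]
L=np.array([(-17.5,-30,14),(17.5,-30,14),(-17.5,-30,-14),(17.5,-30,-14)])/1000
def P(p):
    R=Ro.from_euler('z',-1.3,degrees=True)*Ro.from_euler('x',p[3],degrees=True)
    return R.apply(L)+p[:3]
f=lambda p:np.r_[(proj(S,P(p))-uv).ravel(),(np.array(p[2])-.159)/.004,(p[0]-.577)/.003]
for p0 in(-20,0,20):
    r=least_squares(f,[.577,-.32,.159,p0],x_scale=[.01,.01,.01,10]);print(r.x.round(3),r.cost.round(2),r.fun.round(2))
for a in(-30,-20,-10,0,10,20):
    r=least_squares(lambda q:f([*q,a]),[.577,-.32,.159]);print(a,r.x.round(4),r.cost.round(2))
E
python3 -c "
from station import sensors;o=sensors.get_obs();print(o['wrist_torque'],o['contact_force'])"
```

```text
C [ 0.06977525 -0.76196753  1.0450602 ]
[ 0.579 -0.319  0.16   0.965] 3.06 [ 0.05 -1.01  0.79  0.08 -1.56  1.21  0.27  0.05  0.35  0.59]
[ 0.579 -0.319  0.16   0.965] 3.06 [ 0.05 -1.01  0.79  0.08 -1.56  1.21  0.27  0.05  0.35  0.59]
[ 0.579 -0.319  0.16   0.965] 3.06 [ 0.05 -1.01  0.79  0.08 -1.56  1.21  0.27  0.05  0.35  0.59]
-30 [ 0.5741 -0.3277  0.1548] 17.57
-20 [ 0.5755 -0.3242  0.1566] 10.41
-10 [ 0.577  -0.3215  0.1584] 5.23
0 [ 0.5786 -0.3195  0.1602] 3.08
10 [ 0.5802 -0.3184  0.162 ] 4.69
20 [ 0.5818 -0.3181  0.1636] 10.45
[-0.03821457 -0.03348979  0.02087561] [-0.5191851  -0.24515366 -5.86586843]
```

A pose fit shows the weight is level (pitch about 1°) and centred on the TCP. I'll move over the round board.

```bash
python3 p.py .578,-.3662,.09,-1.3
```

```text
t 26.18 pos [ 0.5773 -0.3187  0.1701] yaw -1.2 zaxis [-0.001  0.001 -1.   ] op 0.0337 F [-0.5 -0.2 -5.9]
.578,-.3662,.09,-1.3 -> [-4.75  0.18  8.01] twist 0.1
```

{"op": "move_arm", "data": {"increments": [[-2,0.1,0,0,2.5],[-4,0.2,2,0,2.5],[-4.7,0.2,5,0,2.5],[-4.7,0.2,8,0,2.5],[-4.7,0.2,9.5,0,2.5]]}}

```text
t: 26.8
tool_pos: [0.5773, -0.3669, 0.0735]
tool_rot: [-2.244, -2.194, 0.001]
contact_force: [-1.1, -0.1, -5.9]
opening: 0.0338
```

{"op": "move_arm", "data": {"increments": [[0,0,0,0,2.5],[0,0,0,0,2.5]]}}

```text
t: 27.05
tool_pos: [0.5793, -0.3678, 0.0776]
tool_rot: [2.244, 2.195, 0.0]
contact_force: [0.2, 0.1, -5.0]
opening: 0.0337
```

```bash
python3 ov.py g25 370 110 310 190 "[(.5785,-.3658,.05,0,.008),(.578,-.3664,.033,.008,.028),(.578,-.3662,-.023,.035,.06,.053,.081)]"; python3 p.py .578,-.3662,.05,-1.3
```

```text
t 27.2 pos [ 0.5793 -0.3677  0.0778] yaw -1.27 zaxis [ 0.002 -0.002 -1.   ] op 0.0339 F [-0.2 -0.4 -6. ]
.578,-.3662,.05,-1.3 -> [ 0.16 -0.14  2.78] twist 0.0
```

View pics/g25_s.png

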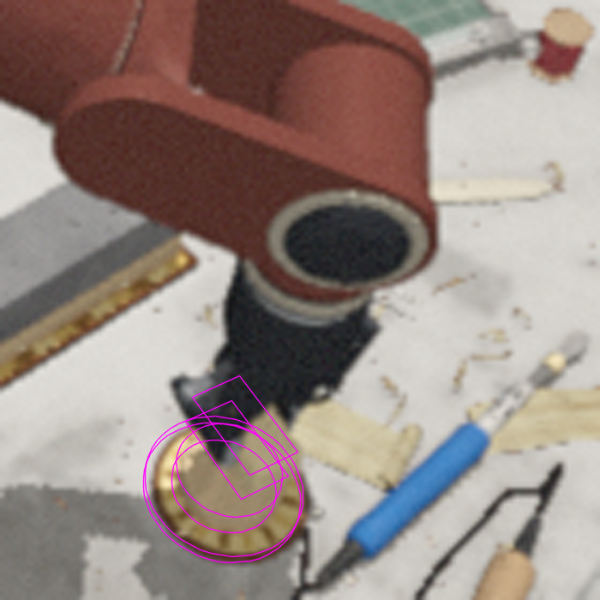

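{"op": "move_arm", "data": {"increments": [[0.1,-0.1,0.8,0,2.5],[0.1,-0.1,1.6,0,2.5],[0.1,-0.1,2.2,0,2.5],[0.1,-0.1,2.6,0,2.5],[0.1,-0.1,2.6,0,2.5]]}}

```text
t: 27.82
tool_pos: [0.5775, -0.3662, 0.0497]
tool_rot: [2.246, 2.196, 0.0]
contact_force: [0.1, 0.0, -5.1]
opening: 0.0336
```

```bash
python3 p.py .578,-.3662,.05,-1.3
```

```text
t 27.82 pos [ 0.5775 -0.3662  0.0497] yaw -1.28 zaxis [ 0. -0. -1.] op 0.0336 F [ 0.1  0.  -5.1]
.578,-.3662,.05,-1.3 -> [-0.    0.05 -0.03] twist 0.0
```

{"op": "move_arm", "data": {"increments": [[0,0,0.1,0,2.5],[0,0,0.1,0,2.5],[0,0,0.2,0,2.5],[0,0,0.2,0,2.5]]}}

```text
t: 28.32
tool_pos: [0.5776, -0.3663, 0.0493]
tool_rot: [2.246, 2.196, -0.0]
contact_force: [-3.7, 2.2, 4.8]
opening: 0.0333
```

```bash
python3 p.py .578,-.3662,.05,-1.3
```

```text
t 28.32 pos [ 0.5776 -0.3663  0.0493] yaw -1.28 zaxis [ 0. -0. -1.] op 0.0333 F [-3.7  2.2  4.8]
.578,-.3662,.05,-1.3 -> [ 0.01  0.04 -0.07] twist 0.0
```

It has seated. I'll release to 7 cm and rise.

{"op": "move_arm", "data": {"increments": [[0,0,0,0,5],[0,0,0,0,6.5],[0,0,0,0,6.5],[0,0,0,0,6.5],[0,0,-1,0,6.5]]}}

```text
t: 28.95
tool_pos: [0.5767, -0.3656, 0.057]
tool_rot: [-2.245, -2.195, 0.0]
contact_force: [-0.3, -0.1, -0.5]
opening: 0.065
```

{"op": "move_arm", "data": {"increments": [[0,0,-3,0,6.5],[0,0,-6,0,6.5],[0,0,-11,0,6.5],[2,0,-14,0,6.5],[7,0,-14,0,6.5]]}}

```text
t: 29.58
tool_pos: [0.5808, -0.2982, 0.2036]
tool_rot: [2.243, 2.187, 0.003]
contact_force: [0.0, 0.3, -0.7]
opening: 0.0647
```

{"op": "move_arm", "data": {"increments": [[5,0,0,0,6.5],[11,0,0,0,6.5],[17,0,0,0,6.5],[23,0,0,0,6.5],[28,0,0,0,6.5]]}}

```text
t: 30.2
tool_pos: [0.5852, -0.014, 0.1989]
tool_rot: [2.245, 2.196, 0.002]
contact_force: [1.3, 0.1, 0.4]
opening: 0.0653
```

{"op": "move_arm", "data": {"increments": [[5,0,0,0,6.5],[10,0,0,0,6.5],[14,0,0,0,6.5],[14,0,0,0,6.5]]}}

```text
t: 30.7
tool_pos: [0.5882, 0.1262, 0.1987]
tool_rot: [2.241, 2.201, 0.002]
contact_force: [-0.2, -0.8, 0.3]
opening: 0.065
```

```bash
python3 ov.py g26 330 110 270 190 "[(.5538,-.1826,1.7032,.084,.22,0,.008),(.554,-.1832,1.7032,.058,.2,.028,.078),(.5785,-.3658,.05,0,.008),(.578,-.3662,.033,.008,.028),(.578,-.3662,-.023,.035,.06,.028,.056)]"; python3 p.py; python3 -c "
from station import get_image
import cv2
cv2.imwrite('pics/fin_t.png',get_image('top')['image'][...,::-1]);cv2.imwrite('pics/fin_s.png',get_image('scene')['image'][...,::-1])"
```

```text
t 30.85 pos [0.5885 0.1232 0.1983] yaw -1.31 zaxis [ 0.001 -0.    -1.   ] op 0.0651 F [ 0.6 -0.7  0.7]
```

View pics/g26_t.png

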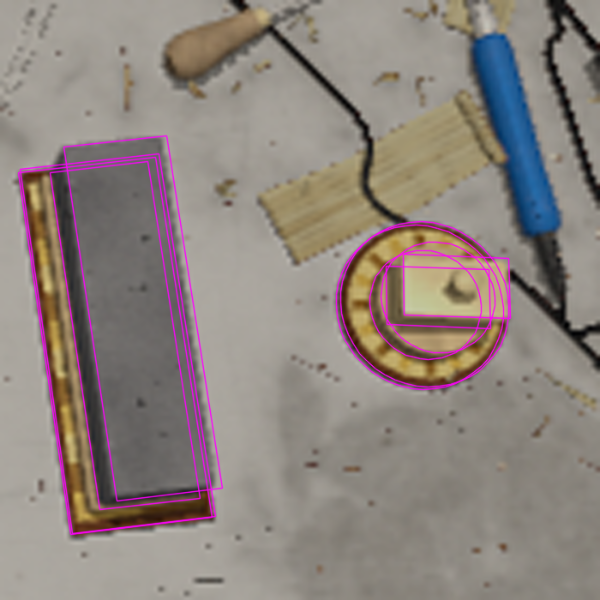

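View pics/g26_s.png

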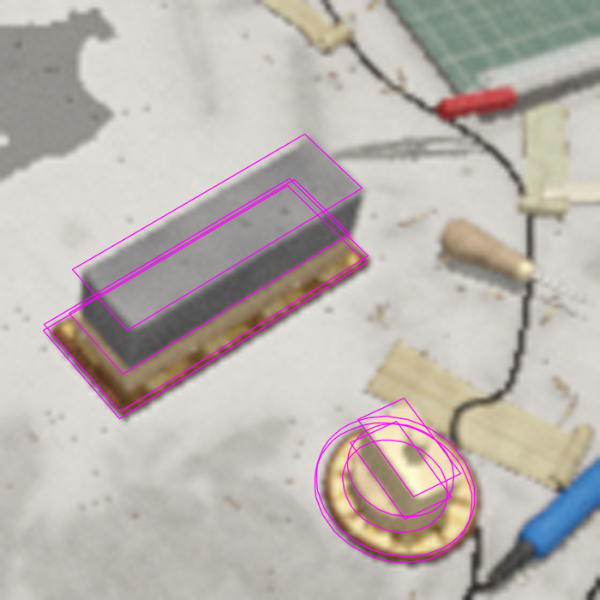

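View pics/fin_s.png

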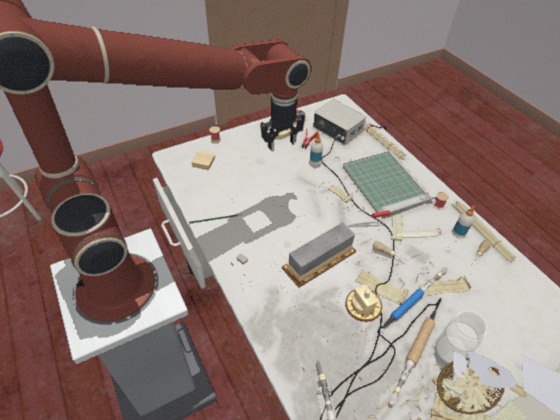

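```bash
python3 -c "
from station import order;print(order.finish_job())"
```

```text
the job is handed in; nothing more can be done
None
```

The job is handed in at about 31 s. Each glued panel has its own plywood board on it: the grey block lies lengthwise on the long board, and the brass weight stands upright on the round one. I laid both boards before either weight and did not move the square board.

**Last checks:** In the top camera both boards lie within about 1–2 mm of their panels' centres. The long board is lined up with its panel. The grey block is about 1–2 mm to one side of the panel's centre line and turned by less than 1°. I checked the brass weight's placing only by overlay: it looks upright and centred on its board. The arm was clear of everything, the measured forces stayed under about 10 N, and nothing fell.

**Disagreement:** The scene camera was offset by about 2–4 mm from the top camera, roughly the same for every object. I placed things by the top camera. In the scene camera the block also sat about 2 mm off the panel's centre, crosswise and lengthwise.

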